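Tip used vials through the spring flap of the waste bin

TASK

Pick up the scoop that holds the three red-capped vials by its black grip and empty it into the yellow waste bin: let the scoop's own nose press the spring flap open and tip all three vials in, with the hand touching neither the vials nor the bin. Then take the scoop out so that the flap springs shut, and stand the empty scoop upright, wholly on the blue mat, leaving the other scoop and everything else where it is.

Things in the scene. Friction and masses are not known exactly. Their poses are not given: they have to be found in the camera images.
- bin: yellow waste bin, fixed to the bench, 130 (its x) x 116 (its y) mm, walls 4 mm thick, open inside. Its top slopes up by 15 degrees from 90 high at the front to 125 high at the back. Origin: centre of its underside. Its x axis points from its low front to its high back: the scoop pours along +x. The mouth in the top is 84 long along x (from x = -43 to +41) and 70 wide, closed by a flap
- mouth_edge (a point): middle of the low front edge of the bin's mouth, 96 mm above the bench, on the hinge line of the flap; axes as the bin's
- flap (a joint): grey spring flap, 81 x 66 x 3 mm, flush in the sloping top of the bin, hinged along the mouth's low front edge. 0 is shut (parallel to the sloping top); it grows to 1.4 rad as the back edge of the flap swings down into the bin. Its spring shuts it with about 0.04 N m when shut and 0.1 N m at 1 rad: 2 to 3 N pressed 40 mm from the hinge hold it wide open
- mat: blue mat with a white border line, 200 (its x) x 130 (its y) x 3 mm, fixed to the bench; origin: centre of its underside
- scoop_a: the scoop with the red-capped vials: open aluminium scoop, 136 mm long, 50 wide, side and back walls 25 high, 2.5 thick, open at the nose, 90 to 145 g. Origin: on its underside, 56 behind the nose tip; x points to the nose, y across, z up. Behind the back wall (x = -47) stands the black grip. Tipped nose-down by 40 degrees or more, its vials roll out
- scoop_a_grip (a point): centre of the black upright grip of that scoop, a block 32 (scoop x) x 14 (scoop y, pinch here) reaching from 10 to 72 mm above the underside; this point is 64 behind the scoop's origin and 50 above its underside; axes as the scoop's
- scoop_a_nose (a point): nose tip of that scoop, 56 mm ahead of its origin. The floor, 3 thick, is flat from x = -44 to +27, then rises at 8 degrees to the nose, 7 high: a lip that keeps the vials in while the nose is tipped down by less than about 6 degrees
- scoop_a_tail (a point): rear end of that scoop, at the grip's foot, 80 mm behind its origin
- scoop_b: the other scoop, equal to the first, holding two white-capped vials; to be left alone
- red_vial_0_mid (a point): centre of a small used glass vial with a red cap, 15 mm diameter, 34 mm long, 12 g, lying across the scoop and free to roll; y is its length
- red_vial_0: the same red-capped vial as a part; origin on its side, 7.5 mm from its centre
- red_vial_1_mid (a point): centre of a small used glass vial with a red cap, 15 mm diameter, 34 mm long, 12 g, lying across the scoop and free to roll; y is its length
- red_vial_1: the same red-capped vial as a part; origin on its side, 7.5 mm from its centre
- red_vial_2_mid (a point): centre of a small used glass vial with a red cap, 15 mm diameter, 34 mm long, 12 g, lying across the scoop and free to roll; y is its length
- red_vial_2: the same red-capped vial as a part; origin on its side, 7.5 mm from its centre
- white_vial_0: white-capped vial of the same size, in the other scoop; leave alone
- white_vial_1: white-capped vial of the same size, in the other scoop; leave alone
- beaker: clear glass beaker with a spout, 61 across, 68 mm tall; origin: centre of its underside; leave alone
- flask: clear conical flask, 61 across, 99 mm tall; origin: centre of its underside; leave alone
- tape: roll of brown tape lying flat, 96 across, 48 mm tall; origin: centre of its underside; leave alone
- slide_box: closed blue slide box, 92 x 167, 38 mm tall; origin: centre of its underside; leave alone
- cover_box: small white box with a green patch, 27 x 27, 19 mm tall; origin: centre of its underside; leave alone
- rubber_bulb: red rubber pipette bulb lying on its side, 37 x 68, 37 mm tall; origin: centre of its underside; leave alone

How it is judged:
By the outcome, as a careful person would: the job done as asked, in the order asked, and still so for the second after the job is handed in, with the robot touching nothing.
It also fails if it takes over 62 s, if anything falls off the work surface, if the arm or the gripper's body presses on something with over 40 N, if the wrist force passes 120 N, or if a joint passes its speed limit or range.

ROBOT

A 6-joint arm with a two-finger parallel gripper is mounted at the origin on a cart in front of the work surface, level with it; the furniture and walls round the work are solid. World frame = base frame: x ahead of the robot, y to its left, z up, the work surface at z = 0. Lengths are in m, angles in rad, forces in N, time in s.
With the tool pointing down it reaches from about 0.375 to 0.975 m from the base axis. Payload 3.8 kg.
Tool frame: the origin (TCP) lies on the centre line of the jaws, within the pads' length; the fingertips stand 11 mm ahead of it and the grasp point (between the pads) lies 8 mm behind it; z points along the fingers, y is the line along which they close (so a half turn about z gives the same grasp; the last joint's range is limited). The gripper opens to 85 mm and grips with 20 to 120 N. Pads are 22 mm wide; open, the fingers measure 114 mm over their backs; the gripper's body (76 mm by 85 mm) begins 54 mm behind the grasp point. The pads swing forward as they close: fully open they stand 13 mm farther back than shut.
Start: joints at [1.094, 0.264, 1.604, -0, 1.274, -0.037], TCP at [0.287, 0.611, 0.242] pointing down, gripper open.
Joint ranges: [-2.63, 2.63], [-0.94, 2.18], [0.31, 2.57], [-1.31, 4.45], [0, 2.66], [-2.55, 2.55]. Speed limits (rad/s): [2.57, 2.57, 3.14, 3.14, 3.14, 3.14].

INTERFACE

Orientations are given as [roll, pitch, yaw] about the fixed x, y, z axes, in that order (R = Rz(yaw) Ry(pitch) Rx(roll)).
In Python, from bench import read_state, camera, get_calibration, close_job gives the robot as it stands. The module is installed in compiled form; this text tells all that it offers.
- The arm moves only by the tool jog_arm, never from a script. Its argument "plan" is a list of rows, each a list of 7 numbers: the shift along the world's x, y, z in mm, then the turn, a rotation vector about the world's x, y, z in rad, then the gripper command: -1 is shut, 1 is fully open, values between are in proportion. In form: [[dx, dy, dz, wx, wy, wz, jaw], ...]. A call has 1 to 5 rows; each row shifts and turns the commanded pose from where the row before left it; what a row does not reach is not made up. A row lasts 1/10 s, in which the tool goes at most 50 mm and 8.59 degrees, less where a joint would pass 70% of its speed; a pose out of reach is approached as far as the arm can. A call with a gripper value outside its range is refused whole. The fingers move at their own pace and stop on an object; the grip force is fixed at half the most. Time passes only in rows, so rows that do not move let the fingers close. It gives the time, the measured TCP pose, the force, the opening and the grip force at its end, in the units of the state.
- read_state(): the state, without advancing time (a new reading comes with each control period).
- camera(name): name is "side" or "top" or "wrist"; returns the picture (480x640x3 uint8, red, green, blue); there is no depth.
- get_calibration(name): a dict with "mtx" (3x3 intrinsics, pixels), "dist" ([k1, k2, p1, p2, k3] as OpenCV has them; the pictures are not rectified), "T" (4x4, takes a point from camera to world coordinates); the wrist camera has in their place "T_tool_cam" (4x4, takes a point from camera to tool coordinates, whose origin is the TCP and whose axes are the flange's). Camera axes: x right, y up, looking along -z (the intrinsics and any distortion apply to the point x, -y, -z); pixel columns grow to the right and rows downward; lengths in m; the calibration is good to about 2 mm. A picture is of the moment at which its call begins: read the wrist's pose just before it. get_calibration takes no time and is no camera call.
- close_job(): hands the job in; it is judged then, once.
The state is a dict: "t": time; "qpos": joint angles; "dq": joint speeds; "joint_torque": joint torques, N m; "tcp_pos": TCP position; "ee_rot": TCP orientation; "wrist_force": force on the tool from outside, world axes, zero at the start; "moment": the same for the moment, N m; "opening": finger opening in m; "grip_force": force on a finger pad.
Only numpy, scipy, OpenCV 4.12 (cv2) and the standard library are available. Lean on these libraries where they do the work, as an engineer would, in place of code of your own. Each camera call takes 0.05 s, during which the arm holds its last target. There are 200 camera calls.

## Working session

There is one attempt and no reset: what is moved stays moved. The work goes in short steps, Python scripts to look and compute and a tool call to move; the robot and the scene stay as the last step left them, time stands still between calls to the robot, and variables do not carry over. Pictures are saved under pics/ and viewed, at most 13 in all, crops included, and the job is handed in when it is done.

Besides the shell and the picture viewer there is one more tool, called after "Emit:" as name([rows], argument=value, ...), one row to a line, values as JSON. jog_arm: Moves the arm, as the interface text tells. Its arguments: {"type":"object","properties":{"plan":{"type":"array"}},"required":["plan"]}

```bash
mkdir -p pics; cat > h.py <<'E'
import numpy as np, cv2
from bench import read_state, camera, get_calibration
from scipy.spatial.transform import Rotation as R
def cam(name):
    s=read_state(); c=get_calibration(name); im=camera(name)
    if 'T' in c: T=np.array(c['T'])
    else:
        M=np.eye(4); M[:3,3]=s['tcp_pos']; r=np.array(s['ee_rot'],float)
        M[:3,:3]=r if r.shape==(3,3) else R.from_euler('xyz',r).as_matrix()
        T=M@np.array(c['T_tool_cam'])
    return im,c,T
def ray(c,T,px):
    p=cv2.undistortPoints(np.array(px,float).reshape(-1,1,2),np.array(c['mtx']),np.array(c['dist'])).reshape(-1,2)
    d=np.c_[p[:,0],-p[:,1],-np.ones(len(p))]@T[:3,:3].T
    return T[:3,3],d
def onplane(c,T,px,z):
    o,d=ray(c,T,px); return o+d*((z-o[2])/d[:,2])[:,None]
def proj(c,T,P):
    q=(np.array(P,float).reshape(-1,3)-T[:3,3])@T[:3,:3]
    q[:,1:]*=-1
    return cv2.projectPoints(q,np.zeros(3),np.zeros(3),np.array(c['mtx']),np.array(c['dist']))[0].reshape(-1,2)
def save(im,n): cv2.imwrite('pics/'+n,im[:,:,::-1])
E
python3 - <<'E'
from h import *
for n in('top','side'):
    im,c,T=cam(n); save(im,n+'0.png'); print(n,T.round(3).tolist())
s=read_state(); print(s['tcp_pos'],s['ee_rot'],s['opening'],s['t'])
E
```

```text
top [[-0.002, 0.985, -0.17, 0.333], [-1.0, -0.002, 0.003, -0.014], [0.003, 0.17, 0.985, 1.223], [0.0, 0.0, 0.0, 1.0]]
side [[0.876, 0.287, -0.389, 0.013], [-0.482, 0.477, -0.735, -1.025], [-0.025, 0.831, 0.556, 0.868], [0.0, 0.0, 0.0, 1.0]]
[0.28707515 0.61017405 0.24102618] [-3.13945998e+00 -6.90657994e-05  2.70180845e+00] 0.08536666756276855 0.1
```

View pics/top0.png

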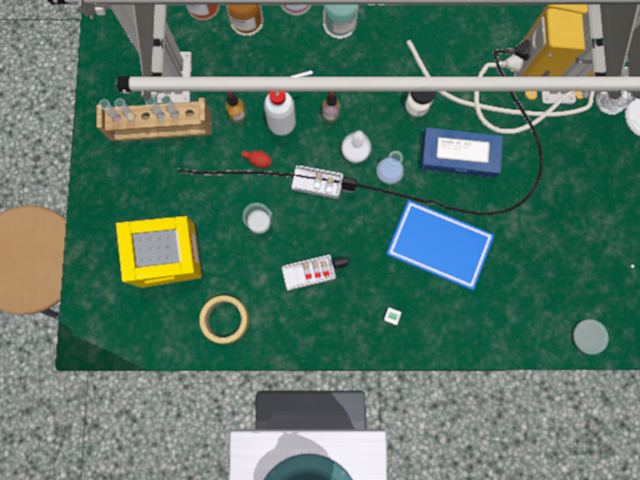

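View pics/side0.png

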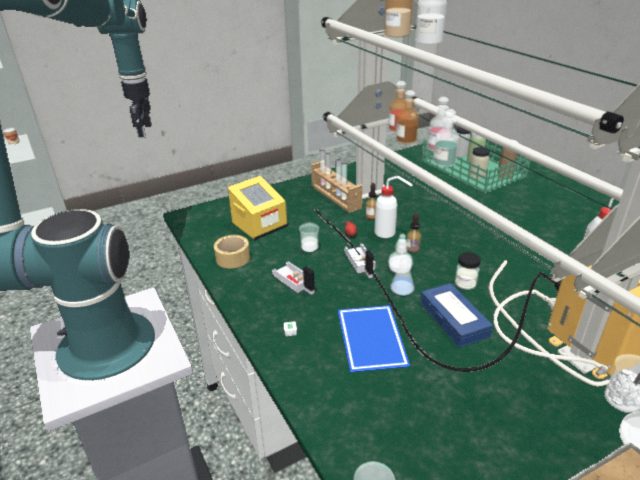

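```bash
python3 - <<'E'
from h import *
a=cv2.imread('pics/top0.png'); b=cv2.imread('pics/side0.png')
A=cv2.resize(a[195:325,95:365],(800,385),interpolation=cv2.INTER_CUBIC)
B=cv2.resize(b[170:250,205:310],(262,200),interpolation=cv2.INTER_CUBIC)
B2=cv2.resize(b[240:320,250:385],(338,200),interpolation=cv2.INTER_CUBIC)
o=np.zeros((590,800,3),np.uint8); o[:385]=A; o[388:588,:262]=B; o[388:588,270:608]=B2
cv2.imwrite('pics/z.png',o)
im,c,T=cam('top')
hsv=cv2.cvtColor(im,cv2.COLOR_RGB2HSV)
# mat
m=cv2.inRange(hsv,(100,120,120),(125,255,255)); cs,_=cv2.findContours(m,0,2); k=max(cs,key=cv2.contourArea)
r=cv2.minAreaRect(k); P=onplane(c,T,cv2.boxPoints(r),.003); print('mat',P.round(4).tolist(),P.mean(0))
roi=np.zeros_like(m); roi[245:300,275:355]=1
m=cv2.inRange(hsv,(0,0,0),(180,255,45))*roi
cs,_=cv2.findContours(m,0,2); 
for k in cs:
    if cv2.contourArea(k)>15: r=cv2.minAreaRect(k);print('blk',r, onplane(c,T,[r[0]],.05))
m=cv2.inRange(hsv,(0,0,110),(180,60,255))*roi
k=np.vstack([k for k in cv2.findContours(m,0,2)[0] if cv2.contourArea(k)>5]); r=cv2.minAreaRect(k); print('tray',r,onplane(c,T,cv2.boxPoints(r),.02).round(4).tolist())
E
```

```text
mat [[0.5156, -0.1662, 0.003], [0.6396, -0.2192, 0.003], [0.5585, -0.4089, 0.003], [0.4371, -0.3532, 0.003]] [ 0.53768961 -0.28686374  0.003     ]
blk ((339.6000061035156, 265.2999572753906), (14.283556938171387, 6.646804332733154), 8.130102157592773) [[ 0.48575613 -0.06683473  0.05      ]]
tray ((308.11767578125, 271.9705810546875), (26.19384765625, 51.66008758544922), 75.96376037597656) [[0.4894, 0.0583, 0.02], [0.5161, -0.048, 0.02], [0.4618, -0.0611, 0.02], [0.4356, 0.0445, 0.02]]
```

View pics/z.png

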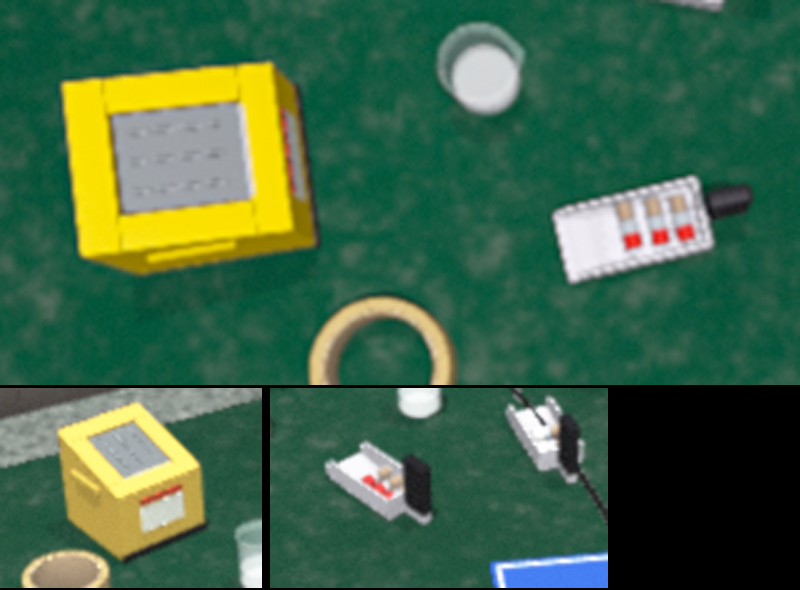

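```bash
python3 - <<'E'
from h import *
im,c,T=cam('top'); s=read_state()
hsv=cv2.cvtColor(im,cv2.COLOR_RGB2HSV)
roi=np.zeros((480,640),np.uint8); roi[205:300,105:215]=1
yv=hsv[:,:,2][(roi>0)&(cv2.inRange(hsv,(22,150,60),(35,255,255))>0)]
print('V hist',np.histogram(yv,bins=10))
m=cv2.inRange(hsv,(22,150,225),(35,255,255))*roi
k=max(cv2.findContours(m,0,2)[0],key=cv2.contourArea); h=cv2.convexHull(k)
for e in np.arange(1,12,.5):
    q=cv2.approxPolyDP(h,e,True)
    if len(q)==4: break
q=q.reshape(-1,2); print('quad',e,q.tolist())
for z in(.09,.125): print(z,onplane(c,T,q,z).round(4).tolist())
# grey flap
g=cv2.inRange(hsv,(0,0,90),(180,70,210))*roi; g[:,185:]=0
k=max(cv2.findContours(g,0,2)[0],key=cv2.contourArea); r=cv2.minAreaRect(k); b=cv2.boxPoints(r); print('flap',b.tolist(),onplane(c,T,[r[0]],.107))
for z in(.096,.118): print(z,onplane(c,T,b,z).round(4).tolist())
E
```

```text
V hist (array([  52,   43,  216,  240,   72,   80,  124,  132,  236, 2119]), array([103. , 118.2, 133.4, 148.6, 163.8, 179. , 194.2, 209.4, 224.6,
       239.8, 255. ]))
quad 1.0 [[185, 217], [192, 271], [123, 280], [117, 223]]
0.09 [[0.5796, 0.2467, 0.09], [0.4697, 0.2288, 0.09], [0.4521, 0.3648, 0.09], [0.5675, 0.3832, 0.09]]
0.125 [[0.572, 0.2386, 0.125], [0.4655, 0.2212, 0.125], [0.4484, 0.3531, 0.125], [0.5602, 0.371, 0.125]]
flap [[132.19512939453125, 233.756103515625], [175.98782348632812, 228.8902587890625], [179.6341552734375, 261.70733642578125], [135.84146118164062, 266.57318115234375]] [[0.51399846 0.29781996 0.107     ]]
0.096 [[0.5442, 0.3496, 0.096], [0.554, 0.2624, 0.096], [0.4876, 0.2526, 0.096], [0.4781, 0.3389, 0.096]]
0.118 [[0.5401, 0.3425, 0.118], [0.5496, 0.257, 0.118], [0.4846, 0.2474, 0.118], [0.4752, 0.332, 0.118]]
```

Emit:
jog_arm([
  [20,-50,0,0,0,-0.1,1],
  [20,-50,0,0,0,-0.1,1],
  [20,-50,0,0,0,-0.1,1],
  [20,-50,0,0,0,-0.1,1],
  [20,-50,0,0,0,-0.1,1],
])

```text
t: 0.7
tcp_pos: [0.3804, 0.3768, 0.2421]
ee_rot: [3.142, 0.0, 2.198]
wrist_force: [0.6, 0.6, 0.1]
opening: 0.0857
grip_force: 0.0
```

Emit:
jog_arm([
  [21,-45,0,0,0,-0.076,1],
  [21,-45,0,0,0,-0.076,1],
  [21,-45,0,0,0,-0.076,1],
  [21,-45,0,0,0,-0.076,1],
  [21,-45,0,0,0,-0.076,1],
])

```text
t: 1.2
tcp_pos: [0.4856, 0.1517, 0.2424]
ee_rot: [3.141, -0.0, 1.819]
wrist_force: [0.8, 0.5, 0.5]
opening: 0.0855
grip_force: 0.0
```

Emit:
jog_arm([
  [0,-45,-10,0.085,0.021,0,1],
  [0,-45,-10,0.085,0.021,0,1],
  [0,-45,-10,0.085,0.021,0,1],
  [0,-45,-10,0.085,0.021,0,1],
  [0,-45,-10,0.085,0.021,0,1],
])

```text
t: 1.7
tcp_pos: [0.4852, -0.0734, 0.1928]
ee_rot: [3.134, -0.44, 1.823]
wrist_force: [1.5, 0.1, 0.1]
opening: 0.0855
grip_force: 0.0
```

Emit:
jog_arm([
  [0,0,0,0,0,0,1],
  [0,0,0,0,0,0,1],
])

```text
t: 1.9
tcp_pos: [0.4848, -0.0733, 0.1912]
ee_rot: [3.14, -0.439, 1.817]
wrist_force: [-0.2, 0.1, 0.6]
opening: 0.0856
grip_force: 0.0
```

```bash
python3 - <<'E'
from h import *
im,c,T=cam('wrist'); save(im,'w1.png'); print(T.round(3).tolist()); s=read_state(); print(s['tcp_pos'],s['ee_rot'],s['qpos'])
np.savez('w1.npz',T=T,im=im)
E
```

```text
[[0.97, -0.241, 0.036, 0.484], [0.243, 0.959, -0.147, -0.065], [0.001, 0.151, 0.989, 0.34], [0.0, 0.0, 0.0, 1.0]]
[ 0.48506849 -0.0716877   0.19191627] [ 3.1383716  -0.43848878  1.82035578] [-0.429514    0.11497007  1.93773675  0.34508688  1.38416079 -0.79383895]
```

View pics/w1.png

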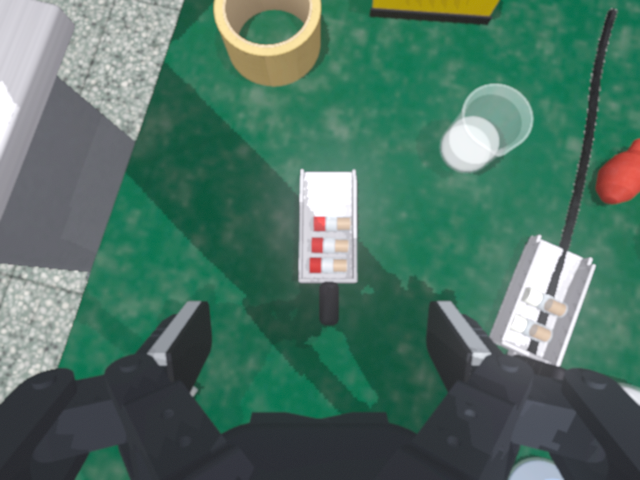

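```bash
python3 - <<'E'
from h import *
d=np.load('w1.npz'); T=d['T']; im=d['im']; c=get_calibration('wrist')
print('nose corners',onplane(c,T,[[305,172],[353,172]],.007).round(4).tolist())
print('back wall rim',onplane(c,T,[[299,280],[357,280]],.025).round(4).tolist())
hsv=cv2.cvtColor(im,cv2.COLOR_RGB2HSV); m=cv2.inRange(hsv,(0,0,0),(180,255,60)); roi=np.zeros_like(m); roi[280:332,310:350]=1
k=max(cv2.findContours(m*roi,0,2)[0],key=cv2.contourArea); r=cv2.minAreaRect(k); print(r,cv2.boundingRect(k)); 
b=cv2.boxPoints(r); print('grip top',onplane(c,T,b,.072).round(4).tolist(),onplane(c,T,[r[0]],.072))
E
```

```text
nose corners [[0.4434, 0.0433, 0.007], [0.4874, 0.0544, 0.007]]
back wall rim [[0.4645, -0.0569, 0.025], [0.5126, -0.0448, 0.025]]
((328.0, 310.0), (18.0, 28.0), -0.0) (319, 296, 19, 29)
grip top [[0.4891, -0.085, 0.072], [0.4843, -0.0658, 0.072], [0.4969, -0.0626, 0.072], [0.5015, -0.0818, 0.072]] [[ 0.49295193 -0.07387439  0.072     ]]
```

Emit:
jog_arm([
  [7,7,-25,0,0,-0.02,1],
  [0,0,-40,0,0,0,1],
  [0,0,-40,0,0,0,1],
  [0,0,-25,0,0,0,1],
  [0,0,-15,0,0,0,1],
])

```text
t: 2.45
tcp_pos: [0.4911, -0.0612, 0.0461]
ee_rot: [3.139, -0.439, 1.807]
wrist_force: [0.5, 0.6, -0.0]
opening: 0.0854
grip_force: 0.0
```

Emit:
jog_arm([
  [0,0,0,0,0,0,0],
  [0,0,0,0,0,0,-0.4],
  [0,0,0,0,0,0,-1],
  [0,0,0,0,0,0,-1],
  [0,0,0,0,0,0,-1],
])

```text
t: 2.95
tcp_pos: [0.493, -0.0648, 0.0484]
ee_rot: [3.136, -0.436, 1.803]
wrist_force: [7.6, 4.2, -1.8]
opening: 0.0133
grip_force: 62.3
```

Emit:
jog_arm([
  [0,0,0,0,0,0,-1],
  [0,0,0,0,0,0,-1],
  [0,0,0,0,0,0,-1],
  [0,0,0,0,0,0,-1],
  [0,0,0,0,0,0,-1],
])

```text
t: 3.45
tcp_pos: [0.493, -0.0649, 0.0482]
ee_rot: [3.136, -0.437, 1.803]
wrist_force: [0.1, -1.8, 5.6]
opening: 0.0133
grip_force: 62.0
```

Emit:
jog_arm([
  [0,0,8,0.02,0.005,0,-1],
  [0,0,18,0.06,0.014,0,-1],
  [0,0,25,0.06,0.014,0,-1],
  [0,0,25,0.06,0.014,0,-1],
  [0,0,25,0.06,0.014,0,-1],
])

```text
t: 3.95
tcp_pos: [0.492, -0.0646, 0.1491]
ee_rot: [3.137, -0.708, 1.803]
wrist_force: [0.2, -0.3, -1.7]
opening: 0.013
grip_force: 61.1
```

Emit:
jog_arm([
  [0,2,25,0,0,0,-1],
  [2,8,20,0,0,-0.01,-1],
  [4,15,10,0,0,-0.01,-1],
  [5,20,0,0,0,-0.01,-1],
  [5,22,0,0,0,-0.01,-1],
])

```text
t: 4.45
tcp_pos: [0.5086, 0.0026, 0.2036]
ee_rot: [3.136, -0.704, 1.762]
wrist_force: [0.2, 0.6, -1.7]
opening: 0.0132
grip_force: 61.2
```

```bash
python3 - <<'E'
from h import *
im,c,T=cam('wrist'); save(im,'w2.png')
E
```

```text
(no output)
```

View pics/w2.png

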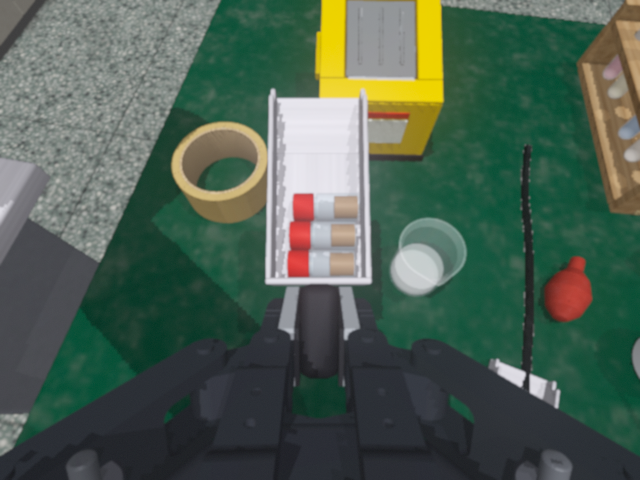

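Emit:
jog_arm([
  [3,22,0,0,0,-0.006,-1],
  [3,24,0,0,0,-0.006,-1],
  [3,24,0,0,0,-0.006,-1],
  [3,24,0,0,0,-0.006,-1],
  [3,22,0,0,0,-0.006,-1],
])

```text
t: 5.0
tcp_pos: [0.5228, 0.1194, 0.2028]
ee_rot: [3.139, -0.705, 1.732]
wrist_force: [0.2, -0.1, -1.0]
opening: 0.0131
grip_force: 61.1
```

Emit:
jog_arm([
  [3,18,0,0,0,0,-1],
  [3,14,0,0,0,0,-1],
  [2,10,0,0,0,0,-1],
  [1,6,0,0,0,0,-1],
  [0,0,0,0,0,0,-1],
])

```text
t: 5.5
tcp_pos: [0.5322, 0.167, 0.2032]
ee_rot: [3.137, -0.705, 1.734]
wrist_force: [-0.4, -0.4, -1.4]
opening: 0.013
grip_force: 61.1
```

```bash
python3 - <<'E'
from h import *
im,c,T=cam('wrist'); a,_,_=cam('side'); save(np.hstack([cv2.resize(im,(533,400)),cv2.resize(a[150:350,180:310],(260,400))]),'w3.png'); s=read_state(); print(s['tcp_pos'],s['ee_rot'],s['qpos'],s['t'])
E
```

```text
[0.53221636 0.1662711  0.20310389] [ 3.13727499 -0.70450798  1.73284996] [-0.13050707  0.16773851  1.9527083   0.69509541  1.32608979 -0.57263718] 5.6
```

View pics/w3.png

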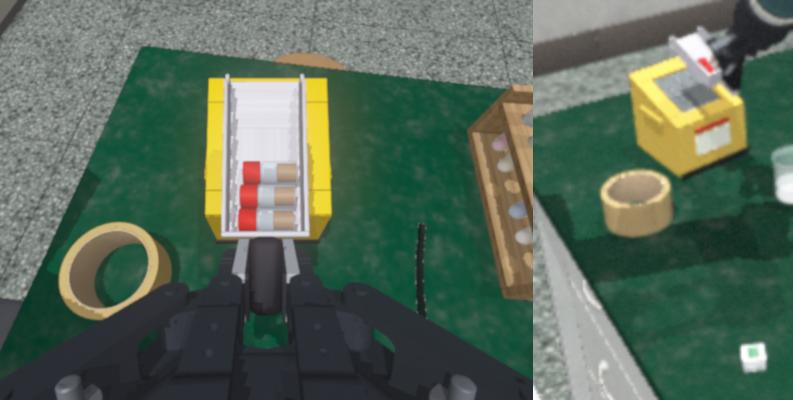

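Emit:
jog_arm([
  [1,3,-10,-0.058,-0.0095,0,-1],
  [1,4,-14,-0.058,-0.0095,0,-1],
  [0,4,-14,-0.058,-0.0095,0,-1],
  [0,4,-12,-0.058,-0.0095,0,-1],
  [0,0,-4,0,0,0,-1],
])

```text
t: 6.1
tcp_pos: [0.5336, 0.1823, 0.149]
ee_rot: [3.137, -0.47, 1.735]
wrist_force: [-1.0, 0.3, -1.8]
opening: 0.0133
grip_force: 61.1
```

```bash
python3 - <<'E'
from h import *
im,c,T=cam('wrist'); a,_,_=cam('side'); save(np.hstack([cv2.resize(im,(533,400)),cv2.resize(a[150:350,180:310],(260,400))]),'w4.png'); s=read_state(); print(s['tcp_pos'],s['ee_rot'],s['wrist_force'],s['t'])
E
```

```text
[0.53359589 0.18152387 0.14878659] [ 3.13846854 -0.4709338   1.73293111] [ 0.07637694  0.31670085 -1.24075107] 6.2
```

View pics/w4.png

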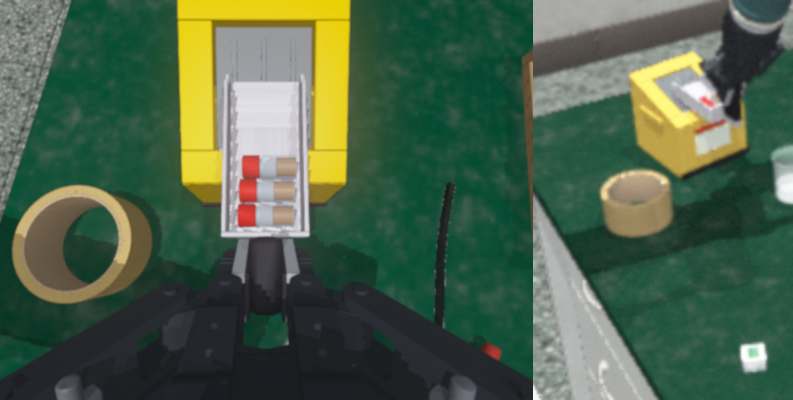

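Emit:
jog_arm([
  [-1,8,10,-0.138,-0.0225,0,-1],
  [-1.5,9,9,-0.138,-0.0225,0,-1],
  [-2,10.5,7.5,-0.138,-0.0225,0,-1],
  [-2,11.5,5.5,-0.138,-0.0225,0,-1],
  [-2,12,4,-0.138,-0.0225,0,-1],
])

```text
t: 6.7
tcp_pos: [0.5273, 0.2326, 0.1885]
ee_rot: [3.133, 0.233, 1.729]
wrist_force: [-1.0, 0.6, -0.4]
opening: 0.0133
grip_force: 61.2
```

Emit:
jog_arm([
  [-2,13,2,-0.138,-0.0225,0,-1],
  [-2,11,-1,-0.108,-0.0177,0,-1],
  [-0.5,3,-3,0,0,0,-1],
  [0,0,0,0,0,0,-1],
  [0,0,0,0,0,0,-1],
])

```text
t: 7.2
tcp_pos: [0.5213, 0.259, 0.1832]
ee_rot: [3.138, 0.476, 1.731]
wrist_force: [0.1, 2.2, -0.8]
opening: 0.0133
grip_force: 61.4
```

```bash
python3 - <<'E'
from h import *
im,c,T=cam('wrist'); a,_,_=cam('side'); save(np.hstack([cv2.resize(im,(533,400)),cv2.resize(a[150:350,180:310],(260,400))]),'w5.png'); s=read_state(); print(s['tcp_pos'],s['ee_rot'],s['wrist_force'],s['t'])
E
```

```text
[0.52150926 0.25840469 0.18365968] [3.13744482 0.47662517 1.73031801] [-0.0669567   2.91807868 -0.35012226] 7.3
```

View pics/w5.png

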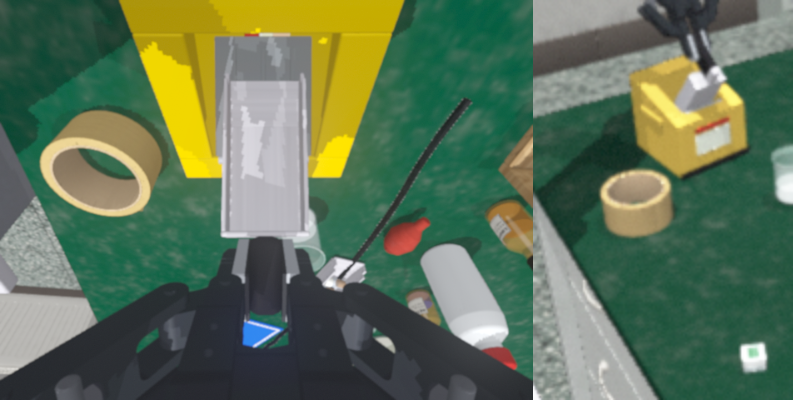

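Emit:
jog_arm([
  [0,0,0,0,0,0,-1],
  [1,-6,8,0,0,0,-1],
  [2,-12,16,0,0,0,-1],
  [2.5,-15,20,0,0,0,-1],
  [2.5,-15,20,0,0,0,-1],
])

```text
t: 7.8
tcp_pos: [0.5293, 0.2092, 0.2492]
ee_rot: [3.138, 0.481, 1.733]
wrist_force: [0.9, 0.7, -0.9]
opening: 0.0131
grip_force: 61.2
```

Emit:
jog_arm([
  [2.5,-15,20,0,0,0,-1],
  [2.5,-15,20,0,0,0,-1],
  [2.5,-30,15,0.138,0.0225,0,-1],
  [0,-30,0,0.138,0.0225,0,-1],
  [0,-40,0,0.138,0.0225,0,-1],
])

```text
t: 8.3
tcp_pos: [0.537, 0.0804, 0.3057]
ee_rot: [3.132, 0.056, 1.736]
wrist_force: [0.1, -0.9, -1.9]
opening: 0.0135
grip_force: 61.1
```

```bash
python3 - <<'E'
from h import *
im,c,T=cam('wrist'); a,_,_=cam('side'); t,_,_=cam('top'); save(np.hstack([cv2.resize(im,(400,300)),cv2.resize(a[150:350,180:310],(195,300)),cv2.resize(t[200:300,100:220],(200,300))]),'w6.png'); s=read_state(); print(s['tcp_pos'],s['ee_rot'],s['wrist_force'],s['t'])
E
```

```text
[0.53681081 0.0725739  0.3044273 ] [3.13573517 0.06221876 1.71954476] [-0.53834114  0.53968034 -1.72235192] 8.45
```

View pics/w6.png

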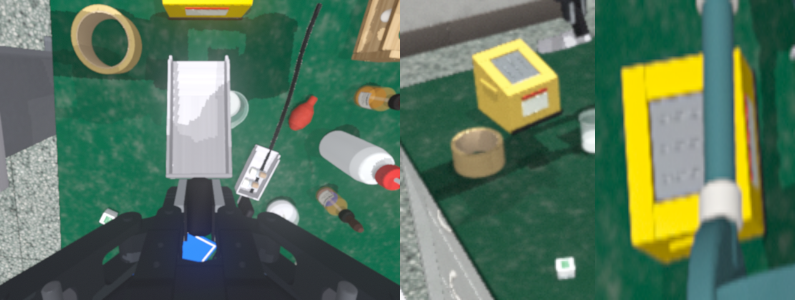

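Emit:
jog_arm([
  [0,-25,0,0.123,0.02,0,-1],
  [0,-35,0,0.123,0.02,0,-1],
  [0,-40,0,0.123,0.02,0,-1],
  [0,-40,0,0.123,0.02,0,-1],
  [-2,-40,-10,0,0,-0.11,-1],
])

```text
t: 8.95
tcp_pos: [0.5347, -0.1016, 0.2917]
ee_rot: [3.139, -0.44, 1.62]
wrist_force: [-0.4, -0.3, -2.9]
opening: 0.0133
grip_force: 61.2
```

Emit:
jog_arm([
  [-3,-40,-30,0,0,-0.11,-1],
  [-3,-40,-30,0,0,-0.11,-1],
  [-4,-40,-30,0,0,-0.11,-1],
  [-4,-40,-30,0,0,-0.11,-1],
  [-2,-40,-20,0,0,0,-1],
])

```text
t: 9.45
tcp_pos: [0.516, -0.2972, 0.1503]
ee_rot: [-3.141, -0.439, 1.182]
wrist_force: [-0.4, -0.7, -1.3]
opening: 0.013
grip_force: 61.2
```

Emit:
jog_arm([
  [0,-20,-15,0,0,0,-1],
  [0,0,0,0,0,0,-1],
  [0,0,0,0,0,0,-1],
])

```text
t: 9.75
tcp_pos: [0.5184, -0.3169, 0.1374]
ee_rot: [3.139, -0.44, 1.184]
wrist_force: [0.8, 0.5, -1.0]
opening: 0.013
grip_force: 61.1
```

```bash
python3 - <<'E'
from h import *
im,c,T=cam('wrist'); save(im,'w7.png'); s=read_state(); print(s['tcp_pos'],s['ee_rot'],s['wrist_force'],s['t'])
E
```

```text
[ 0.51891512 -0.31668019  0.13812001] [ 3.13767161 -0.43935589  1.18490957] [-0.8992911  -0.51772496 -0.72709318] 9.8
```

View pics/w7.png

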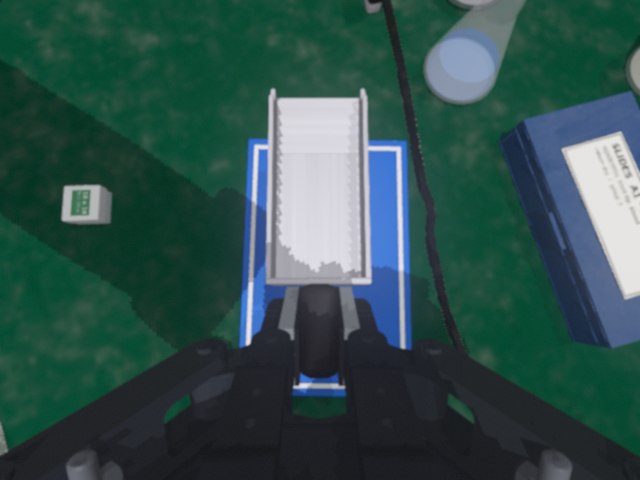

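Emit:
jog_arm([
  [-1,-8,-20,0,0,0,-1],
  [0,-7,-25,0,0,0,-1],
  [0,0,-22,0,0,0,-1],
  [0,0,-12,0,0,0,-1],
  [0,0,-5,0,0,0,-1],
])

```text
t: 10.3
tcp_pos: [0.517, -0.3315, 0.0518]
ee_rot: [3.14, -0.44, 1.183]
wrist_force: [-0.1, 1.1, -0.9]
opening: 0.0136
grip_force: 61.2
```

Emit:
jog_arm([
  [0,0,-2,0,0,0,-1],
  [0,0,-1,0,0,0,-1],
  [0,0,0,0,0,0,-1],
])

```text
t: 10.6
tcp_pos: [0.5184, -0.3335, 0.0516]
ee_rot: [3.135, -0.438, 1.184]
wrist_force: [0.3, 0.3, -1.1]
opening: 0.0135
grip_force: 61.2
```

Emit:
jog_arm([
  [0,0,-1,0,0,0,-1],
  [0,0,-0.5,0,0,0,-1],
  [0,0,0,0,0,0,-1],
])

```text
t: 10.9
tcp_pos: [0.5185, -0.3337, 0.0513]
ee_rot: [3.134, -0.439, 1.184]
wrist_force: [-2.9, 0.8, 6.3]
opening: 0.0133
grip_force: 62.3
```

Contact (about 7 N up). Release gently and retreat.

Emit:
jog_arm([
  [0,0,0,0,0,0,-0.5],
  [0,0,0,0,0,0,0],
  [0,0,0,0,0,0,0.6],
  [0,0,0,0,0,0,1],
  [0,0,0,0,0,0,1],
])

```text
t: 11.4
tcp_pos: [0.5177, -0.3329, 0.0489]
ee_rot: [3.137, -0.439, 1.183]
wrist_force: [-0.1, -0.3, -0.8]
opening: 0.0775
grip_force: 0.0
```

Emit:
jog_arm([
  [0,0,5,0,0,0,1],
  [0,0,20,0,0,0,1],
  [0,0,40,0,0,0,1],
  [0,-30,45,0,0,0,1],
  [-10,-40,40,0,0,0,1],
])

```text
t: 11.9
tcp_pos: [0.51, -0.3948, 0.1932]
ee_rot: [3.135, -0.439, 1.186]
wrist_force: [0.7, -1.8, -0.3]
opening: 0.0855
grip_force: 0.0
```

Emit:
jog_arm([
  [0,-40,30,0,0,0,1],
  [0,-40,10,0,0,0,1],
  [0,0,0,0,0,0,1],
  [0,0,0,0,0,0,1],
])

```text
t: 12.3
tcp_pos: [0.5088, -0.4763, 0.2305]
ee_rot: [3.137, -0.439, 1.182]
wrist_force: [0.1, -0.2, 0.0]
opening: 0.0853
grip_force: 0.0
```

```bash
python3 - <<'E'
from h import *
im,c,T=cam('wrist'); a,_,_=cam('side'); t,_,_=cam('top'); save(np.vstack([np.hstack([cv2.resize(a[160:400,200:500],(400,300)),cv2.resize(im,(400,300))]),np.hstack([cv2.resize(t[180:360,100:500],(800,300))])]),'w8.png'); s=read_state(); print(s['tcp_pos'],s['opening'],s['wrist_force'],s['t'])
E
```

```text
[ 0.50878534 -0.4738535   0.2294172 ] 0.08510441542355958 [-0.59174418  0.3353142  -0.61340287] 12.45
```

View pics/w8.png

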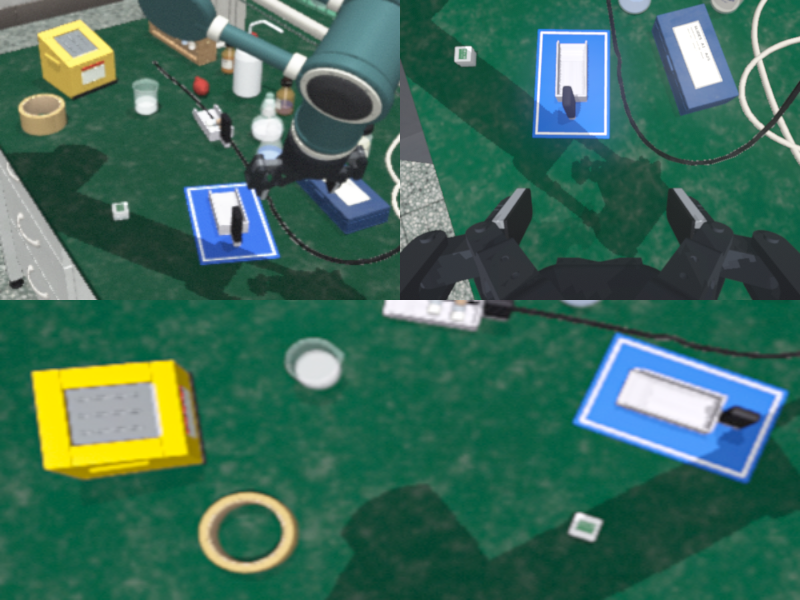

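The empty scoop stands upright and wholly on the mat, the flap is shut, and everything else is where it was.

```bash
python3 -c "
from bench import close_job
print(close_job())"
```

```text
the job is handed in; nothing more can be done
None
```

I tipped all three red-capped vials into the bin with the scoop, the flap sprang shut behind it, and the empty scoop now stands upright wholly on the blue mat; the job is handed in at about 12.5 s on the robot clock, though I inferred the vials are inside from the emptied scoop and clear bench, since I couldn't see into the closed bin.

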